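# Dock the selector box and click it to position six

### The arm

A 6-joint arm with a two-finger parallel gripper is mounted at the origin on the work surface. World frame = base frame: x ahead of the robot, y to its left, z up, the work surface at z = 0. Lengths are in m, angles in rad, forces in N, time in s.
With the tool pointing down it reaches from about 0.325 to 0.775 m from the base axis. Payload 9.3 kg.
Tool frame: the origin (TCP) lies at the very end of the fingers, on their centre line; the grasp point (between the pads) lies 19 mm behind it; z points along the fingers, y is the line along which they close (so a half turn about z gives the same grasp; the last joint's range is limited). The gripper opens to 85 mm and grips with 20 to 120 N. Pads are 22 mm wide; open, the fingers measure 114 mm over their backs; the gripper's body (76 mm by 85 mm) begins 54 mm behind the grasp point. The pads swing forward as they close: fully open they stand 13 mm farther back than shut.
Start: joints at [-1.408, 0.259, 0.021, 1.334, 0, 1.418], TCP at [0.171, -0.523, 0.197] pointing down, gripper open.
Joint ranges: [-3.04, 3.04], [-0.91, 1.82], [-1.04, 1.36], [-1.92, 1.95], [-1.52, 1.45], [-3.14, 3.14]. Speed limits (rad/s): [2.22, 2.22, 2.79, 3.14, 3.14, 3.14].

### API

Orientations are given as a unit quaternion [x, y, z, w].
In Python, from bench import readout, imaging, ticket gives the robot as it stands.
- The arm moves only by the shell command python3 -m crank 'ROWS' [FORCE]. ROWS is JSON, one flat list of numbers, 5 for each row, row after row: the shift along the world's x, y, z each as a share of 30 cm, from -1 to 1, then the turn about the world's z as a share of 45 degrees, from -1 to 1, then the gripper's target within -1 to 1 (shut at 1, half-way at 0, fully open at -1). A call has 1 to 20 rows; each row is the pose to reach, as a shift and turn from the pose commanded when the call began; what a row does not reach only later rows make up. A row lasts 1/10 s, in which the tool goes at most 50 mm and 8.59 degrees, less where a joint would pass 70% of its speed; a pose out of reach is approached as far as the arm can. A call with a number of a shift or a turn outside -1 to 1 is refused whole. A call with a gripper value outside its range is refused whole. The fingers move at their own pace and stop on an object; FORCE is the grip in N (left out, the last holds). Time passes only in rows, so rows that repeat a pose let the fingers close. It gives the time, the measured TCP pose, the force, the opening and the grip force at its end, in the units of the state.
- readout.get_state(): the state, without advancing time (a new reading comes with each control period).
- imaging.snapshot(name): name is "side" or "top" or "wrist"; returns the picture (400x640x3 uint8, red, green, blue); there is no depth.
- imaging.get_calibration(name): a dict with "mtx" (3x3 intrinsics, pixels), "R" (3x3) and "t" (3): a world point X has camera coordinates R X + t. Camera axes: x right, y down, z forward; pixel columns grow to the right and rows downward; lengths in m; the calibration is good to about 2 mm. A picture is of the moment at which its call begins: read the wrist's pose just before it. get_calibration takes no time and is no camera call; for the wrist camera it gives the pose at the moment of the call.
- ticket.job_done(): hands the job in; it is judged then, once.
The state is a dict: "time_s": time; "q": joint angles; "joint_vel": joint speeds; "joint_efforts": joint torques, N m; "position": TCP position; "orientation": TCP orientation; "contact_force": force on the tool from outside, world axes, zero at the start; "torque": the same for the moment, N m; "finger_gap": opening from 0.0 (shut) to 1.0 (fully open); "grip_force": force on a finger pad.
Only numpy, scipy, OpenCV 4.12 (cv2) and the standard library are available. Lean on these libraries where they do the work, as an engineer would, in place of code of your own. Each camera call takes 0.05 s, during which the arm holds its last target. There are 200 camera calls.

### The job

Lift the grey selector box by its case, not by its knob, and set it down flat inside the shallow aluminium tray (either way round; do not drop it), and let go. Then take its pointer knob and turn it to the sixth of its eight positions, counting clockwise from the anticlockwise end of the row of brass studs. Leave the other things on the desk where they are.

Things in the scene. Friction and masses are not known exactly. Their poses are not given: they have to be found in the camera images.
- selector_center (a point): centre of the loose grey metal selector box, half-way up (25 mm over its underside). The box is 130 mm long (its x), 58 mm wide (y), 50 mm tall (z), 0.35 to 0.7 kg. A black pointer knob stands on top, its axis 33 mm from the centre towards +x; the -x half of the top is bare but for flat vent slots. It starts flat on the desk, knob up
- selector_grip (a point): point inside the box, half-way up (25 mm over its underside) and 22 mm from its centre towards -x, near its centre of mass: take the box here across its 58 mm width, from above; same axes as selector_center
- tray_floor (a point): centre of the upper face of the tray's floor. The aluminium tray is fixed to the desk; inside it is 142 mm long (its x) and 70 mm wide (y); the floor is 4 mm above the desk, the 3 mm thick rim 12 mm above the desk. The box fits either way round with 6 mm to spare on every side
- knob_grip (a point): point on the knob's axis, 27 mm above the box's top: the height to grip. The knob is a bar 12 mm thick, from 6 to 35 mm above the box's top (a thin shaft below), from 16 mm behind the axis to 10 mm ahead, then a 5 mm thick nose to 21 mm ahead. x = the way the nose points, z up; grip across y. A white line on top marks the nose
- pointer_knob (a joint): knob angle in rad: 0 at the first position, growing clockwise seen from above; eight positions 0.524 (30 degrees) apart, stops just past the first and the eighth. The sixth is 2.618. A detent pulls the knob into the nearest position when let go (about 0.06 N m to leave one). It starts in the third, fourth or fifth position
- bakelite_knob: round red bakelite knob, 38 mm across and 22 mm tall; origin at the centre of its underside; loose bystander, leave alone
- lens: round glass pilot lamp lens, 24 mm across and 16 mm tall; origin at the centre of its underside; loose bystander, leave alone
- standoff: upright steel standoff, 10 mm across and 30 mm tall; origin at the centre of its underside; loose bystander, leave alone
- chassis_corner: aluminium chassis corner (a 60 x 60 mm sheet with two 40 mm high flanges); origin at the centre of its underside; loose bystander, leave alone
- screwdriver: screwdriver lying on the desk; origin at its middle, on the underside; loose bystander, leave alone
- selector: the whole selector box; origin at the centre of its underside, axes as selector_center. Eight small brass studs on its top mark the knob's positions, 25.5 mm from the knob's axis: the nose points 105 degrees from the box's +x towards its +y in the first position, then 30 degrees further clockwise each, so -45 degrees (towards -y) in the sixth

How it is judged:
By the outcome, as a careful person would: the job done as asked, in the order asked, and still so for the second after the job is handed in, with the robot touching nothing.
It also fails if it takes over 61 s, if anything falls off the work surface, if the arm or the gripper's body presses on something with over 40 N, if the wrist force passes 120 N, or if a joint passes its speed limit or range.

## Working session

There is one attempt and no reset: what is moved stays moved. The work goes in short steps, Python scripts to look and compute and a shell command to move; the robot and the scene stay as the last step left them, time stands still between calls to the robot, and variables do not carry over. Pictures are saved under pics/ and viewed, at most 10 in all, crops included, and the job is handed in when it is done.

```bash
ls; mkdir -p pics; python3 - <<'E'
from bench import readout, imaging
import cv2,numpy as np
np.set_printoptions(precision=4,suppress=True)
s=readout.get_state();print(s)
for n in("top","side"):
    im=imaging.snapshot(n);cv2.imwrite(f"pics/{n}0.png",im[:,:,::-1]);c=imaging.get_calibration(n);print(n,c)
E
```

```text
pics
{'time_s': 0.0, 'q': array([-1.4076,  0.2592,  0.0207,  1.3337,  0.    ,  1.4182]), 'joint_vel': array([ 0.0008,  0.0001,  0.0017, -0.0019,  0.0008,  0.0005]), 'joint_efforts': array([ -0.0035, -55.5645,  34.4526,   0.0138,  -0.0006,   0.    ]), 'position': array([ 0.1708, -0.5225,  0.196 ]), 'orientation': array([ 0.9876,  0.1572,  0.    , -0.0007]), 'contact_force': array([-0.1215, -0.4839,  0.0729]), 'torque': array([-0.0096, -0.0295,  0.0065]), 'grip_force': 0.0, 'finger_gap': 0.9965058773053489}
top {'mtx': array([[449.3265,   0.    , 311.2759],
       [  0.    , 449.3265, 189.932 ],
       [  0.    ,   0.    ,   1.    ]]), 'R': array([[-0.0012, -1.    , -0.0061],
       [-0.9822,  0.0024, -0.1878],
       [ 0.1878,  0.0058, -0.9822]]), 't': array([-0.0743,  0.5873,  1.0334])}
side {'mtx': array([[387.409 ,   0.    , 313.8597],
       [  0.    , 387.409 , 193.8319],
       [  0.    ,   0.    ,   1.    ]]), 'R': array([[-0.9805, -0.1963, -0.01  ],
       [-0.1484,  0.7728, -0.617 ],
       [ 0.1288, -0.6035, -0.7869]]), 't': array([0.5204, 0.1982, 0.7384])}
```

View pics/top0.png

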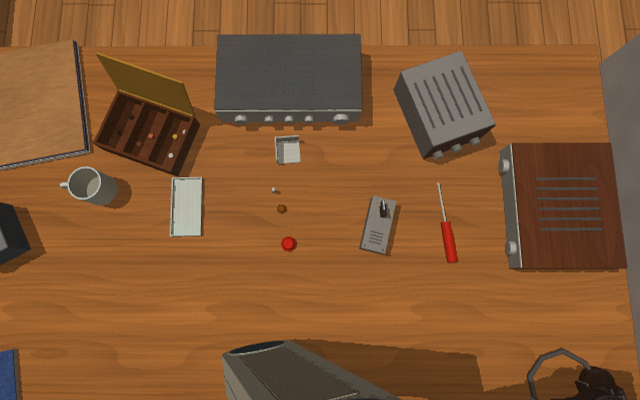

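View pics/side0.png

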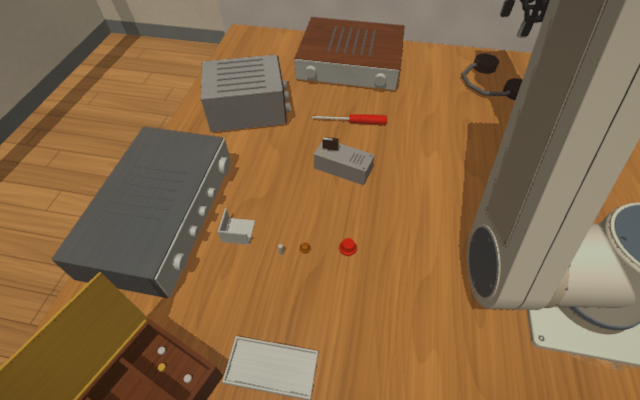

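The top view shows the selector at about (378,225) with its knob at (383,208), up the picture. The tray is at (187,206), and the small bystanders lie between them at columns 275–300. The side view agrees: box at (343,160), tray at (272,367).

```bash
cat > h.py <<'E'
import numpy as np,cv2
from bench import readout,imaging
np.set_printoptions(precision=4,suppress=True)
def ray(c,p,z):
    d=c["R"].T@np.linalg.inv(c["mtx"])@np.array([p[0],p[1],1.]);o=-c["R"].T@c["t"]
    return o+d*(z-o[2])/d[2]
def proj(c,X):
    v=c["mtx"]@(c["R"]@np.asarray(X,float)+c["t"]);return v[:2]/v[2]
E
python3 - <<'E'
from h import *
im=cv2.imread("pics/top0.png");c=imaging.get_calibration("top")
hsv=cv2.cvtColor(im,cv2.COLOR_BGR2HSV)
m=((hsv[...,1]<60)&(hsv[...,2]>60)).astype(np.uint8)
for nm,(x0,y0,x1,y1),z in(("tray",(160,165,215,245),.012),("box",(350,185,405,262),.05)):
    k=np.zeros_like(m);k[y0:y1,x0:x1]=m[y0:y1,x0:x1]
    k=cv2.morphologyEx(k,cv2.MORPH_CLOSE,np.ones((5,5)))
    ct=max(cv2.findContours(k,0,2)[0],key=cv2.contourArea)
    P=np.array([ray(c,p,z)[:2] for p in ct[:,0]+0.0],np.float32)
    r=cv2.minAreaRect(P*1000);print(nm,r,cv2.boundingRect(ct));print(cv2.boxPoints(r))
cv2.imwrite("pics/crop.png",cv2.resize(np.hstack([im[180:265,345:410],im[165:250,160:225]]),None,fx=6,fy=6,interpolation=2))
E
```

```text
tray ((555.45556640625, 239.321533203125), (149.33432006835938, 76.75428009033203), 1.273976445198059) (170, 177, 32, 60)
[[479.9536 276.0291]
 [481.6601 199.2938]
 [630.9575 202.614 ]
 [629.251  279.3493]]
box ((503.92474365234375, -234.78106689453125), (60.16066360473633, 130.8303985595703), 75.91284942626953) (360, 196, 36, 58)
[[ 433.1553 -248.0349]
 [ 560.0512 -279.8787]
 [ 574.6942 -221.5272]
 [ 447.7983 -189.6835]]
```

View pics/crop.png

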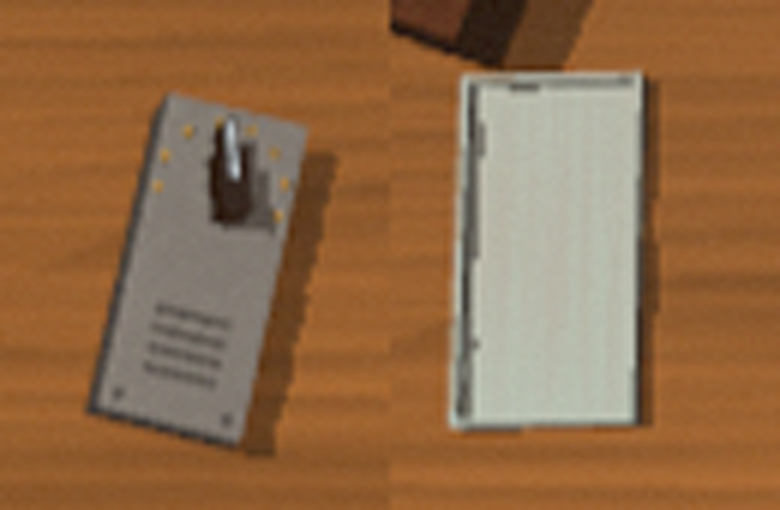

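The tray measures 149×77 mm and the box 131×60 mm, which match the sizes given. The tray centre is (555,239), yaw 1.3°. The box centre is (504,-235), yaw -14.1°, knob towards +x. I'll take the half-turned tool yaw (166°) so joint 6 stays in range. Moving above the box now.

```bash
python3 -m crank '[0.3,0.3,0.1,0.5,-1, 0.6,0.6,0.1,1,-1, 0.8,0.8,0.1,1,-1, 1,0.98,0.1,1,-1, 1,0.98,0.1,1,-1, 1,0.98,0.1,1,-1, 1,0.98,0.1,1,-1, 1,0.98,0.1,1,-1, 1,0.98,0.1,1,-1, 1,0.98,0.1,1,-1]' 40
python3 -m crank '[0.03,0,0,1,-1, 0.03,0,0,1,-1, 0.03,0,0,1,-1, 0.03,0,0,1,-1, 0.03,0,0,1,-1, 0.03,0,0,1,-1]'
python3 -m crank '[0,0,0,1,-1, 0,0,0,1,-1, 0,0,0,1,-1, 0,0,0,1,-1, 0,0,0,1,-1, 0,0,0,1,-1]'
python3 -m crank '[0,0,0,0.285,-1, 0,0,0,0.285,-1, 0,0,0,0.285,-1, 0,0,0,0.285,-1]'
python3 - <<'E'
from h import *
s=readout.get_state();im=imaging.snapshot("wrist");c=imaging.get_calibration("wrist")
cv2.imwrite("pics/w1.png",im[:,:,::-1])
from scipy.spatial.transform import Rotation as R
print(s["time_s"],s["q"],s["position"],R.from_quat(s["orientation"]).as_matrix()[:,0]);print(c)
E
```

```text
time_s: 1.1
position: [0.4725, -0.2264, 0.2262]
orientation: [0.851, 0.525, 0.0, -0.0]
contact_force: [1.0, -0.6, -0.1]
finger_gap: 0.999
grip_force: 0.0
time_s: 1.7
position: [0.4791, -0.2294, 0.2263]
orientation: [0.585, 0.811, -0.0, -0.0]
contact_force: [-0.1, -0.3, -0.2]
finger_gap: 1.001
grip_force: 0.0
time_s: 2.3
position: [0.4791, -0.2294, 0.2263]
orientation: [0.23, 0.973, 0.0, -0.0]
contact_force: [-1.1, -0.1, -0.2]
finger_gap: 0.998
grip_force: 0.0
time_s: 2.7
position: [0.4794, -0.2292, 0.2264]
orientation: [0.124, 0.992, 0.0, -0.0]
contact_force: [0.7, -0.9, -0.6]
finger_gap: 0.998
grip_force: 0.0
2.7 [-0.6039  0.2199  0.0447  1.3959 -0.0001 -0.3551] [ 0.4794 -0.2292  0.2264] [-0.9692  0.2463  0.0003]
{'mtx': array([[358.8203,   0.    , 324.483 ],
       [  0.    , 358.8203, 196.6276],
       [  0.    ,   0.    ,   1.    ]]), 'R': array([[ 0.2463,  0.9692,  0.0008],
       [ 0.9297, -0.2365,  0.2824],
       [ 0.2739, -0.0688, -0.9593]]), 't': array([ 0.1022, -0.5446,  0.2606])}
```

View pics/w1.png

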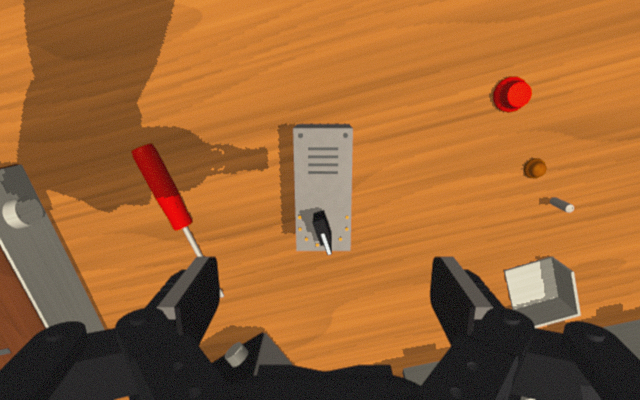

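The wrist view shows the box at columns 293–352, rows 125–250, upright and centred between the fingers (about column 323). The vents are at the far end, the knob nose points down to (329,252), and the screwdriver is well clear.

```bash
cat >> h.py <<'E'
def boxrect(name,im,c,z,roi,V=110):
    hsv=cv2.cvtColor(im,cv2.COLOR_BGR2HSV);x0,y0,x1,y1=roi
    m=((hsv[...,1]<60)&(hsv[...,2]>V)).astype(np.uint8);k=np.zeros_like(m);k[y0:y1,x0:x1]=m[y0:y1,x0:x1]
    k=cv2.morphologyEx(k,cv2.MORPH_CLOSE,np.ones((7,7)));ct=max(cv2.findContours(k,0,2)[0],key=cv2.contourArea)
    return np.array([ray(c,p,z)[:2] for p in ct[:,0]+0.0],np.float32)*1000,cv2.boundingRect(ct)
E
python3 - <<'E'
from h import *
im=cv2.imread("pics/w1.png");c=imaging.get_calibration("wrist")
P,b=boxrect("",im,c,.05,(285,115,360,260));r=cv2.minAreaRect(P);print(b,r);print(cv2.boxPoints(r))
P,b=boxrect("",cv2.imread("pics/top0.png"),imaging.get_calibration("top"),.05,(350,185,405,262),110);r=cv2.minAreaRect(P);print("top",b,r)
E
```

```text
(293, 128, 59, 127) ((507.8316650390625, -236.44293212890625), (57.407814025878906, 134.20164489746094), 75.93075561523438)
[[ 435.7659 -247.974 ]
 [ 565.9418 -280.5976]
 [ 579.8974 -224.9119]
 [ 449.7215 -192.2882]]
top (362, 196, 34, 57) ((504.961181640625, -236.50900268554688), (57.319698333740234, 127.96686553955078), 75.9327392578125)
```

Both views agree: centre (505.4,-236.5), yaw -14.07°. Descending to TCP z = 13 mm and closing.

```bash
python3 -m crank '[0.006,-0.004,-0.1,0,-1, 0.006,-0.004,-0.25,0,-1, 0.006,-0.004,-0.4,0,-1, 0.006,-0.004,-0.5,0,-1, 0.006,-0.004,-0.58,0,-1, 0.006,-0.004,-0.64,0,-1, 0.006,-0.004,-0.69,0,-1, 0.006,-0.004,-0.711,0,-1, 0.006,-0.004,-0.711,0,-1, 0.006,-0.004,-0.711,0,-1]'
python3 -m crank '[0,0,0,0,0.5, 0,0,0,0,0.5, 0,0,0,0,0.5, 0,0,0,0,0.5, 0,0,0,0,0.5, 0,0,0,0,0.5, 0,0,0,0,0.5, 0,0,0,0,0.5, 0,0,0,0,0.5, 0,0,0,0,0.5]' 60
```

```text
time_s: 3.75
position: [0.4819, -0.2303, 0.0139]
orientation: [0.123, 0.992, -0.0, 0.0]
contact_force: [1.2, 0.7, 1.2]
finger_gap: 0.997
grip_force: 0.0
time_s: 4.75
position: [0.4831, -0.2305, 0.0154]
orientation: [0.122, 0.992, -0.001, 0.002]
contact_force: [-1.1, 2.6, 16.7]
finger_gap: 0.254
grip_force: 8.3
```

A gap of 0.25 is too narrow for a 58 mm box, so I'll look.

```bash
python3 - <<'E'
from h import *
a=imaging.snapshot("wrist");b=imaging.snapshot("side");s=readout.get_state();print(s)
b=cv2.resize(b[80:240,260:450],None,fx=2.1,fy=2.1)
v=np.zeros((400,800,3),np.uint8);v[:250,:400]=cv2.resize(a,(400,250));v[:336,400:799]=b
cv2.imwrite("pics/w2.png",v[:,:,::-1])
E
```

```text
{'time_s': 4.85, 'q': array([-0.6025,  0.3498, -0.338 ,  0.8787,  0.0008, -0.357 ]), 'joint_vel': array([ 0.0001,  0.0001,  0.0013, -0.0006, -0.0009, -0.001 ]), 'joint_efforts': array([ -1.1291, -48.1726,  24.2677,  -0.7507,  -0.5763,   0.0094]), 'position': array([ 0.4831, -0.2305,  0.0154]), 'orientation': array([ 0.1224,  0.9925, -0.0006,  0.0021]), 'contact_force': array([-0.4277,  2.4903, 16.944 ]), 'torque': array([ 0.5787,  0.0701, -0.0082]), 'grip_force': 8.347881260560825, 'finger_gap': 0.25111313463510077}
```

View pics/w2.png

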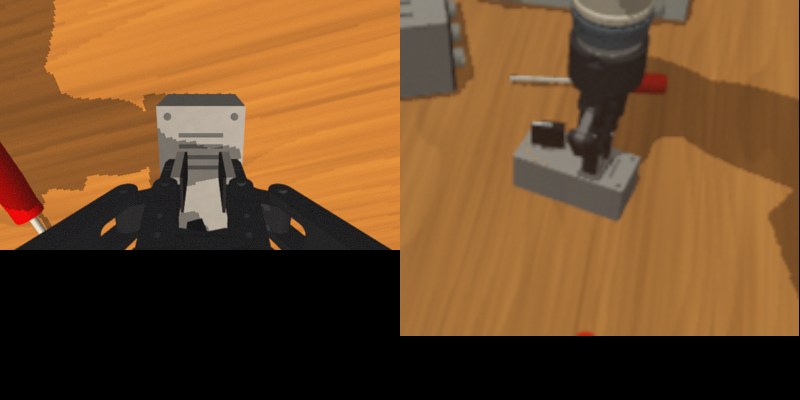

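The fingers have closed on top of the lid: side-view tips at about (350,162), with 17 N upward on the tool. The tips are therefore higher than the reported TCP implies. I'll open, rise a little and check tip heights against the projection.

```bash
python3 -m crank '[0,0,0.1,0,0.5, 0,0,0.25,0,0.5, 0,0,0.35,0,1, 0,0,0.35,0,1, 0,0,0.35,0,1, 0,0,0.35,0,1, 0,0,0.35,0,1, 0,0,0.35,0,1]'
python3 - <<'E'
from h import *
s=readout.get_state();p=s["position"];print(p,s["orientation"],s["finger_gap"],s["contact_force"])
C={n:imaging.get_calibration(n) for n in("side","wrist","top")}
a=imaging.snapshot("wrist");b=imaging.snapshot("side")
for n in C: print(n,[proj(C[n],p+[0,0,d]).round(0) for d in(0,.019,.035,.05)])
print("old side",[proj(C["side"],[.4831,-.2305,z]).round(0) for z in(.015,.03,.05)])
v=np.zeros((420,800,3),np.uint8);v[:250,:400]=cv2.resize(a,(400,250));v[:,400:800]=cv2.resize(b[40:240,260:450],(400,420))
cv2.imwrite("pics/w3.png",v[:,:,::-1])
E
```

```text
time_s: 5.65
position: [0.4812, -0.2297, 0.1173]
orientation: [0.123, 0.992, 0.0, -0.001]
contact_force: [-0.1, 0.4, -0.6]
finger_gap: 0.003
grip_force: 0.0
[ 0.4812 -0.2297  0.1173] [ 0.1226  0.9925  0.0004 -0.0008] 0.002612561580527499 [-0.0951  0.3524 -0.5636]
side [array([356., 137.]), array([357., 131.]), array([357., 125.]), array([358., 120.])]
wrist [array([322., 233.]), array([321., 248.]), array([321., 263.]), array([321., 280.])]
top [array([380., 231.]), array([381., 230.]), array([382., 229.]), array([383., 229.])]
old side [array([352., 168.]), array([353., 164.]), array([353., 158.])]
```

View pics/w3.png

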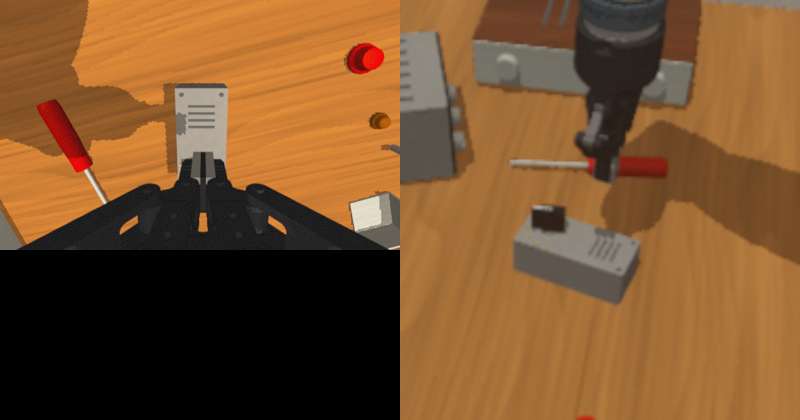

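The closed tip appears at side (358,127), where a point about 32 mm above the reported TCP would project. The lid contact gives the same figure. I'll calibrate by touching the lid (z = 50 mm) lightly with the closed fingers.

```bash
python3 -m crank '[0,0,-0.12,0,1, 0,0,-0.22,0,1, 0,0,-0.29,0,1, 0,0,-0.317,0,1, 0,0,-0.32,0,1, 0,0,-0.323,0,1, 0,0,-0.327,0,1, 0,0,-0.33,0,1, 0,0,-0.333,0,1, 0,0,-0.337,0,1, 0,0,-0.337,0,1, 0,0,-0.337,0,1]'
```

```text
time_s: 6.95
position: [0.4816, -0.23, 0.0172]
orientation: [0.123, 0.992, -0.0, 0.0]
contact_force: [0.4, 0.6, 0.8]
finger_gap: -0.004
grip_force: 0.0
```

```bash
python3 -m crank '[0,0,-0.005,0,1, 0,0,-0.01,0,1, 0,0,-0.01,0,1]'; python3 -m crank '[0,0,-0.005,0,1, 0,0,-0.01,0,1, 0,0,-0.01,0,1]'
```

```text
time_s: 7.25
position: [0.4818, -0.2301, 0.0153]
orientation: [0.123, 0.992, -0.0, 0.001]
contact_force: [-3.1, 1.5, 15.1]
finger_gap: 0.007
grip_force: 7.2
time_s: 7.55
position: [0.4819, -0.2302, 0.0152]
orientation: [0.122, 0.992, -0.001, 0.002]
contact_force: [-13.2, 7.8, 47.1]
finger_gap: 0.001
grip_force: 23.3
```

Contact came at reported z ≈ 15.5 mm, so the true tip is 34.5 mm above the reported TCP. To put the tip at 15 mm, I need reported z = -19.5 mm. Rising, opening and descending.

```bash
python3 -m crank '[0,0,0.05,0,1, 0,0,0.2,0,1, 0,0,0.3,0,-1, 0,0,0.3,0,-1, 0,0,0.3,0,-1, 0,0,0.3,0,-1, 0,0,0.3,0,-1, 0,0,0.3,0,-1, 0,0,0.3,0,-1, 0,0,0.3,0,-1, 0,0,0.3,0,-1, 0,0,0.3,0,-1]'
python3 -m crank '[0,0,-0.1,0,-1, 0,0,-0.2,0,-1, 0,0,-0.25,0,-1, 0,0,-0.3,0,-1, 0,0,-0.34,0,-1, 0,0,-0.37,0,-1, 0,0,-0.39,0,-1, 0,0,-0.395,0,-1, 0,0,-0.395,0,-1]'
```

```text
time_s: 8.75
position: [0.4816, -0.23, 0.1011]
orientation: [0.123, 0.992, 0.0, -0.0]
contact_force: [-0.0, 0.4, -0.1]
finger_gap: 1.004
grip_force: 0.0
time_s: 9.65
position: [0.4818, -0.2301, -0.0172]
orientation: [0.123, 0.992, -0.0, 0.0]
contact_force: [-0.4, -0.6, 0.2]
finger_gap: 1.002
grip_force: 0.0
```

```bash
python3 -m crank '[0,0,-0.005,0,0.6, 0,0,-0.005,0,0.6, 0,0,-0.005,0,0.6, 0,0,-0.005,0,0.6, 0,0,-0.005,0,0.6, 0,0,-0.005,0,0.6, 0,0,-0.005,0,0.6, 0,0,-0.005,0,0.6]' 80
```

```text
time_s: 10.45
position: [0.4819, -0.2305, -0.018]
orientation: [0.123, 0.992, -0.001, 0.001]
contact_force: [-2.3, -1.9, 6.0]
finger_gap: 0.665
grip_force: 86.9
```

Gap 0.665 matches the box width, with 87 N of grip. Lifting and carrying towards the tray.

```bash
python3 -m crank '[0,0,0.05,0,0.6, 0,0,0.12,0,0.6, 0,0,0.25,0,0.6, 0,0,0.35,0,0.6, 0,0,0.4,0,0.6, 0,0,0.4,0,0.6]'
python3 -m crank '[0.02,0.1,0,0.05,0.6, 0.04,0.22,0,0.1,0.6, 0.07,0.36,0,0.15,0.6, 0.1,0.5,0,0.25,0.6, 0.12,0.64,0,0.3,0.6, 0.15,0.78,0,0.34,0.6, 0.162,0.92,0,0.342,0.6, 0.162,1,0,0.342,0.6, 0.162,1,0,0.342,0.6]'
python3 -m crank '[0,0.1,0,0,0.6, 0,0.22,0,0,0.6, 0,0.34,0,0,0.6, 0,0.46,0,0,0.6, 0,0.53,0,0,0.6, 0,0.563,0,0,0.6, 0,0.563,0,0,0.6, 0,0.563,0,0,0.6, 0,0.563,0,0,0.6]'
python3 - <<'E'
from h import *
from scipy.spatial.transform import Rotation as R
s=readout.get_state();c=imaging.get_calibration("wrist");a=imaging.snapshot("wrist");b=imaging.snapshot("top");np.save("c_w4.npy",c,allow_pickle=True)
X=R.from_quat(s["orientation"]).as_matrix()[:,0];print(s["time_s"],s["position"],np.degrees(np.arctan2(X[1],X[0])),s["q"],s["finger_gap"],s["contact_force"])
cv2.imwrite("pics/w4w.png",a[:,:,::-1]);cv2.imwrite("pics/w4t.png",b[:,:,::-1])
v=np.zeros((400,800,3),np.uint8);v[:300,:480]=cv2.resize(a,(480,300));v[:400,480:800]=cv2.resize(b[120:270,120:240],(320,400))
cv2.imwrite("pics/w4.png",v[:,:,::-1])
E
```

```text
time_s: 11.05
position: [0.4824, -0.2305, 0.1031]
orientation: [0.123, 0.992, -0.001, 0.002]
contact_force: [0.2, -0.4, -4.8]
finger_gap: 0.663
grip_force: 87.2
time_s: 11.95
position: [0.5289, 0.0731, 0.0994]
orientation: [-0.013, 1.0, 0.001, -0.001]
contact_force: [-0.4, -0.9, -3.9]
finger_gap: 0.668
grip_force: 87.6
time_s: 12.85
position: [0.5303, 0.2377, 0.1009]
orientation: [-0.011, 1.0, -0.0, -0.0]
contact_force: [-0.8, 0.2, -4.6]
finger_gap: 0.67
grip_force: 87.9
12.85 [0.5303 0.2377 0.1009] -178.76620435850214 [ 0.2772  0.354  -0.0881  1.1293 -0.0003  0.2556] 0.6695509660550503 [-0.8332  0.1602 -4.616 ]
```

View pics/w4.png

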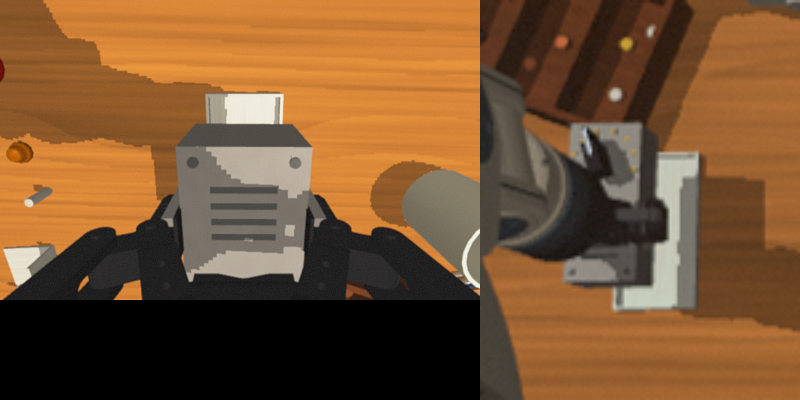

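The box is held level. In the wrist view (scaled) its vent-end top edge runs from (177,147) to (312,147) and the bottom edge from (196,124) to (298,124), with the tray end behind at row 94. I'll measure the box and tray from these edges.

```bash
python3 - <<'E'
from h import *
c=np.load("c_w4.npy",allow_pickle=True).item();t=imaging.get_calibration("top")
k=4/3
for p,z in(((177,147),.169),((312,147),.169),((196,124),.119),((298,124),.119),((206,93),.012),((283,95),.012)):
    print("wrist",p,z,ray(c,np.array(p)*k,z))
g=cv2.cvtColor(cv2.imread("pics/w4w.png"),cv2.COLOR_BGR2GRAY)
for col in(250,270,300,330,360,385): print(col,[ (r,int(g[r,col])) for r in range(118,132)],[ (r,int(g[r,col])) for r in range(160,168)],[(r,int(g[r,col])) for r in range(192,200)])
for row in(145,205): print(row,[int(x) for x in g[row,225:290]],[int(x) for x in g[row,365:425]])
f=lambda q:(120+(q[0]-480)*120/320,120+q[1]*150/400)
for q in((571,122),(655,124),(563,283),(628,285)): print("top",f(q),ray(t,f(q),.169))
for q in((699,152),(694,308),(614,310)): print("tray",ray(t,f(q),.012))
E
```

```text
wrist (177, 147) 0.169 [0.4909 0.2104 0.169 ]
wrist (312, 147) 0.169 [0.4897 0.2674 0.169 ]
wrist (196, 124) 0.119 [0.4911 0.21   0.119 ]
wrist (298, 124) 0.119 [0.4898 0.2713 0.119 ]
wrist (206, 93) 0.012 [0.4823 0.2019 0.012 ]
wrist (283, 95) 0.012 [0.4826 0.2769 0.012 ]
250 [(118, 109), (119, 106), (120, 109), (121, 107), (122, 105), (123, 104), (124, 101), (125, 103), (126, 102), (127, 101), (128, 102), (129, 102), (130, 104), (131, 104)] [(160, 98), (161, 99), (162, 99), (163, 102), (164, 105), (165, 98), (166, 101), (167, 100)] [(192, 80), (193, 72), (194, 79), (195, 96), (196, 112), (197, 115), (198, 115), (199, 116)]
270 [(118, 107), (119, 102), (120, 109), (121, 105), (122, 105), (123, 108), (124, 106), (125, 102), (126, 104), (127, 101), (128, 97), (129, 104), (130, 105), (131, 102)] [(160, 99), (161, 95), (162, 98), (163, 99), (164, 94), (165, 79), (166, 74), (167, 73)] [(192, 74), (193, 77), (194, 82), (195, 102), (196, 114), (197, 116), (198, 117), (199, 116)]
300 [(118, 159), (119, 158), (120, 158), (121, 126), (122, 105), (123, 98), (124, 113), (125, 138), (126, 159), 
[... 2148 characters left out ...]
, 115, 113, 112, 114, 119, 114, 113, 117, 115, 112, 115, 114, 114, 116, 113, 115, 113, 110, 128, 166, 176, 175, 173, 175, 174, 174, 175] [182, 181, 180, 176, 180, 178, 179, 179, 180, 179, 178, 180, 180, 179, 179, 182, 183, 182, 179, 183, 182, 182, 179, 184, 182, 181, 180, 181, 182, 181, 178, 182, 180, 180, 181, 182, 180, 182, 183, 184, 183, 181, 183, 182, 184, 182, 184, 182, 183, 185, 182, 166, 153, 152, 153, 153, 155, 154, 155, 150]
top (154.125, 165.75) [0.6203 0.2685 0.169 ]
top (185.625, 166.5) [0.6184 0.1992 0.169 ]
top (151.125, 226.125) [0.4875 0.2664 0.169 ]
top (175.5, 226.875) [0.4858 0.2141 0.169 ]
tray [0.6296 0.202  0.012 ]
tray [0.4812 0.2    0.012 ]
tray [0.4795 0.2744 0.012 ]
```

```bash
python3 - <<'E'
from h import *
c=np.load("c_w4.npy",allow_pickle=True).item()
for n,p,z in(("box L",(234.5,205),.169),("box R",(416,205),.169),("box end L",(270,194.8),.169),("box end R",(385,194.8),.169),("tray L",(273.5,145),.012),("tray R",(377.2,145),.012),("tray end",(330,122.7),.012),("tray end2",(360,122.2),.012)): print(n,ray(c,p,z))
E
```

```text
box L [0.4939 0.2098 0.169 ]
box R [0.4927 0.2677 0.169 ]
box end L [0.4903 0.2212 0.169 ]
box end R [0.4895 0.2576 0.169 ]
tray L [0.4976 0.2008 0.012 ]
tray R [0.496  0.2777 0.012 ]
tray end [0.4805 0.2423 0.012 ]
tray end2 [0.4797 0.2641 0.012 ]
```

Box and tray are aligned: y differs by 0.5 mm, x by under 1 mm, yaw by less than 0.1°, and both measured widths are right. Lowering, with a slow finish.

```bash
python3 -m crank '[0,0.002,-0.08,0,0.6, 0,0.002,-0.18,0,0.6, 0,0.002,-0.26,0,0.6, 0,0.002,-0.31,0,0.6, 0,0.002,-0.34,0,0.6, 0,0.002,-0.355,0,0.6, 0,0.002,-0.365,0,0.6, 0,0.002,-0.372,0,0.6, 0,0.002,-0.378,0,0.6, 0,0.002,-0.382,0,0.6, 0,0.002,-0.382,0,0.6]'
```

```text
time_s: 14.05
position: [0.5303, 0.2395, -0.0133]
orientation: [-0.011, 1.0, 0.0, 0.0]
contact_force: [0.0, 0.6, -5.3]
finger_gap: 0.665
grip_force: 88.0
```

```bash
python3 -m crank '[0,0,-0.003,0,0.6, 0,0,-0.006,0,0.6, 0,0,-0.006,0,0.6]'
```

```text
time_s: 14.35
position: [0.5304, 0.2396, -0.014]
orientation: [-0.011, 1.0, 0.0, 0.001]
contact_force: [-3.2, -0.1, 6.5]
finger_gap: 0.663
grip_force: 89.4
```

The force swung from -5.3 to +6.5 N, so the box is on the tray floor. Releasing, rising and looking.

```bash
python3 -m crank '[0,0,0,0,-1, 0,0,0,0,-1, 0,0,0,0,-1, 0,0,0,0,-1, 0,0,0,0,-1, 0,0,0,0,-1, 0,0,0.05,0,-1, 0,0,0.15,0,-1, 0,0,0.3,0,-1, 0,0,0.45,0,-1, 0,0,0.55,0,-1, 0,0,0.55,0,-1, 0,0,0.55,0,-1, 0,0,0.55,0,-1]'
python3 - <<'E'
from h import *
s=readout.get_state();c=imaging.get_calibration("wrist");a=imaging.snapshot("wrist");b=imaging.snapshot("top");np.save("c_w5.npy",c,allow_pickle=True)
print(s["time_s"],s["position"],s["q"])
cv2.imwrite("pics/w5w.png",a[:,:,::-1]);cv2.imwrite("pics/w5t.png",b[:,:,::-1])
cv2.imwrite("pics/w5.png",cv2.resize(a[100:340,210:450],(600,600),interpolation=cv2.INTER_CUBIC)[:,:,::-1])
E
```

```text
time_s: 15.75
position: [0.5296, 0.2393, 0.1485]
orientation: [-0.011, 1.0, -0.0, -0.001]
contact_force: [-0.4, 0.0, -0.8]
finger_gap: 1.002
grip_force: 0.0
15.75 [0.5296 0.2393 0.1485] [ 0.28    0.33    0.001   1.2436 -0.      0.2572]
```

View pics/w5.png

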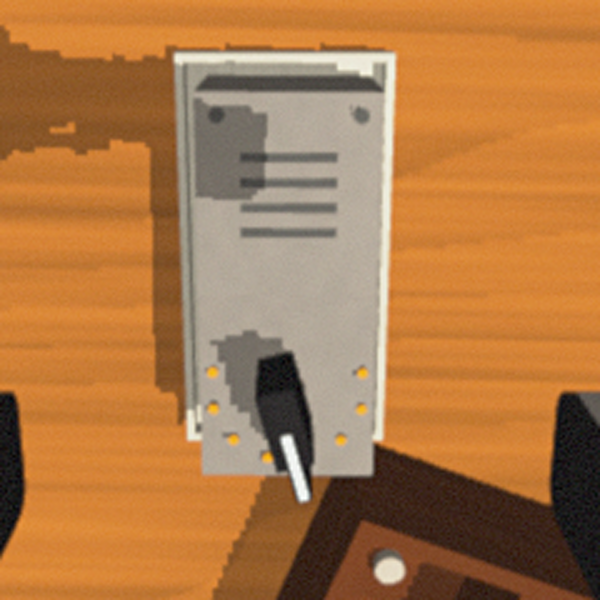

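The box sits flat inside the tray. The knob nose points between the third and fifth studs, at the hidden fourth stud, so it starts in position 4 and needs 60° clockwise. Next I'll measure the knob axis from the studs, and the height of the nearby compartment box.

```bash
python3 - <<'E'
from h import *
from scipy.optimize import least_squares
c=np.load("c_w5.npy",allow_pickle=True).item();im=cv2.imread("pics/w5w.png");hsv=cv2.cvtColor(im,cv2.COLOR_BGR2HSV)
m=((hsv[...,0]>14)&(hsv[...,0]<30)&(hsv[...,1]>150)&(hsv[...,2]>180)).astype(np.uint8)
k=np.zeros_like(m);k[240:292,288:360]=m[240:292,288:360]
n,l,st,ce=cv2.connectedComponentsWithStats(k)
P=np.array([ray(c,ce[i],.055)[:2] for i in range(1,n) if st[i,4]>=3 and 291<ce[i][0]<358]);print(P)
r=least_squares(lambda v:np.hypot(*(P-v).T)-.0255,[.588,.24]);print("axis",r.x,r.fun*1000)
d=P-r.x;print(np.sort(np.degrees(np.arctan2(d[:,1],d[:,0]))))
f=lambda q:(210+q[0]/2.5,100+q[1]/2.5)
a,b=ray(c,f((287,437)),.089),ray(c,f((304,500)),.089);print("line",a,b,np.degrees(np.arctan2(*(b-a)[1::-1])))
for q in((197,90),(384,90),(203,475),(374,475)): print("box",ray(c,f(q),.054))
T,S=imaging.get_calibration("top"),imaging.get_calibration("side")
for nm,p,q in(("lid free",(185,80),(105,277)),("rim corner",(180,172),(220,370))):
    A=[x["mtx"]@np.c_[x["R"],x["t"]] for x in(T,S)];X=cv2.triangulatePoints(A[0],A[1],np.float64(p).reshape(2,1),np.float64(q).reshape(2,1));print(nm,(X[:3]/X[3]).ravel())
E
```

```text
[[0.5823 0.2175]
 [0.5812 0.2668]
 [0.5954 0.2177]
 [0.5943 0.267 ]
 [0.6065 0.2246]
 [0.606  0.2606]
 [0.6132 0.2361]]
axis [0.5883 0.2423] [-0.0155  0.0351  0.0283 -0.0805 -0.1269 -0.0051  0.1154]
[-103.6883  -73.874   -44.0473  -13.9685   46.0026   76.3851  106.2344]
line [0.5872 0.2425 0.089 ] [0.6082 0.2481 0.089 ] 14.931296019580271
box [0.4907 0.2132 0.054 ]
box [0.4894 0.2695 0.054 ]
box [0.6214 0.2146 0.054 ]
box [0.6201 0.273  0.054 ]
lid free [0.8089 0.2045 0.1853]
rim corner [0.6426 0.26   0.0081]
```

The stud circle fits to 0.1 mm with the axis at (.588,.242) in the wrist camera frame. That is about (.588,.241) in the tool frame, after the 1.6 mm y bias seen with the gripped box. The nose is at about 16° world, which is position 4. Moving over the knob with a part-open gripper, then down to reported z = 27.5 mm.

```bash
python3 -m crank '[0.1,0.003,0,0.15,0.1, 0.19,0.005,0,0.3,0.1, 0.195,0.005,0,0.333,0.1, 0.195,0.005,0,0.333,0.1, 0.195,0.005,0,0.333,0.1, 0.195,0.005,0,0.333,0.1, 0.195,0.005,0,0.333,0.1]'
python3 - <<'E'
from h import *
s=readout.get_state();a=imaging.snapshot("wrist");print(s["time_s"],s["position"],s["finger_gap"])
cv2.imwrite("pics/w6.png",a[:,:,::-1])
E
```

```text
time_s: 16.55
position: [0.5881, 0.2411, 0.1501]
orientation: [-0.142, 0.99, 0.0, 0.0]
contact_force: [-0.5, 0.6, 0.7]
finger_gap: 0.45
grip_force: 0.0
16.55 [0.5881 0.2411 0.1501] 0.45027138082794643
```

View pics/w6.png

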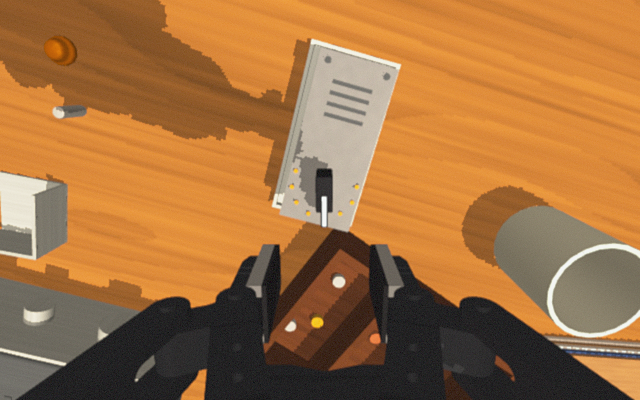

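The knob bar stands vertical at column 324 and the finger midpoint is at about 326, so they are aligned. Descending and gripping gently.

```bash
python3 -m crank '[0,0,-0.1,0,0.1, 0,0,-0.2,0,0.1, 0,0,-0.28,0,0.1, 0,0,-0.34,0,0.1, 0,0,-0.38,0,0.1, 0,0,-0.4,0,0.1, 0,0,-0.405,0,0.1, 0,0,-0.405,0,0.1]' 25
python3 -m crank '[0,0,0,0,0.9, 0,0,0,0,0.9, 0,0,0,0,0.9, 0,0,0,0,0.9, 0,0,0,0,0.9, 0,0,0,0,0.9, 0,0,0,0,0.9]' 25
```

```text
time_s: 17.4
position: [0.5891, 0.2411, 0.0289]
orientation: [-0.142, 0.99, 0.0, 0.0]
contact_force: [-0.3, -0.4, 0.3]
finger_gap: 0.449
grip_force: 0.0
time_s: 18.1
position: [0.5892, 0.241, 0.0291]
orientation: [-0.142, 0.99, -0.0, 0.001]
contact_force: [0.1, -1.1, 5.0]
finger_gap: 0.138
grip_force: 28.1
```

The gap is 11.7 mm, so the knob is gripped. Turning 60° clockwise in two calls.

```bash
python3 -m crank '[0,0,0,-0.08,0.9, 0,0,0,-0.16,0.9, 0,0,0,-0.25,0.9, 0,0,0,-0.34,0.9, 0,0,0,-0.43,0.9, 0,0,0,-0.52,0.9, 0,0,0,-0.61,0.9, 0,0,0,-0.7,0.9, 0,0,0,-0.79,0.9, 0,0,0,-0.88,0.9, 0,0,0,-0.96,0.9, 0,0,0,-1,0.9, 0,0,0,-1,0.9]'
python3 -m crank '[0,0,0,-0.08,0.9, 0,0,0,-0.16,0.9, 0,0,0,-0.24,0.9, 0,0,0,-0.3,0.9, 0,0,0,-0.333,0.9, 0,0,0,-0.333,0.9, 0,0,0,-0.333,0.9, 0,0,0,-0.333,0.9]'
python3 - <<'E'
from h import *
s=readout.get_state();q=s["orientation"];print(s["torque"],np.degrees(2*np.arctan2(q[1],q[0]))-180)
E
```

```text
time_s: 19.4
position: [0.5892, 0.2404, 0.0291]
orientation: [0.249, 0.969, -0.0, 0.001]
contact_force: [-2.0, -4.4, 5.3]
finger_gap: 0.135
grip_force: 28.2
time_s: 20.2
position: [0.589, 0.2402, 0.0291]
orientation: [0.372, 0.928, -0.0, 0.001]
contact_force: [-0.9, -5.2, 7.5]
finger_gap: 0.135
grip_force: 28.4
[-0.92    0.2351 -0.0713] -43.726909411610364
```

Tool yaw is -43.7°, as wanted. Opening part way, rising and looking.

```bash
python3 -m crank '[0,0,0,0,0.2, 0,0,0,0,0.2, 0,0,0,0,0.2, 0,0,0,0,0.2, 0,0,0,0,0.2, 0,0,0.1,0,0.2, 0,0,0.25,0,0.2, 0,0,0.4,0,0.2, 0,0,0.4,0,0.2, 0,0,0.4,0,0.2]'
python3 -m crank '[-0.15,0,0.1,0.3,0.2, -0.3,0,0.1,0.6,0.2, -0.3,0,0.1,0.9,0.2, -0.3,0,0.1,1,0.2, -0.3,0,0.1,1,0.2, -0.3,0,0.1,1,0.2]'
python3 - <<'E'
from h import *
s=readout.get_state();c=imaging.get_calibration("wrist");np.save("c_w7.npy",c,allow_pickle=True);a=imaging.snapshot("wrist");b=imaging.snapshot("top");print(s["time_s"],s["position"],s["contact_force"])
cv2.imwrite("pics/w7w.png",a[:,:,::-1])
v=np.zeros((400,800,3),np.uint8);v[:,:400]=cv2.resize(a[100:300,220:420],(400,400));v[:250,400:]=cv2.resize(b[40:290,80:480],(400,250));cv2.imwrite("pics/w7.png",v[:,:,::-1])
E
```

```text
time_s: 21.2
position: [0.5892, 0.2412, 0.1493]
orientation: [0.372, 0.928, 0.001, 0.001]
contact_force: [-0.0, -0.4, -0.7]
finger_gap: 0.406
grip_force: 0.0
time_s: 21.8
position: [0.4979, 0.2408, 0.1767]
orientation: [-0.014, 1.0, -0.0, -0.001]
contact_force: [0.6, -0.3, -0.3]
finger_gap: 0.403
grip_force: 0.0
21.8 [0.4979 0.2408 0.1767] [ 0.6198 -0.3012 -0.2846]
```

View pics/w7.png

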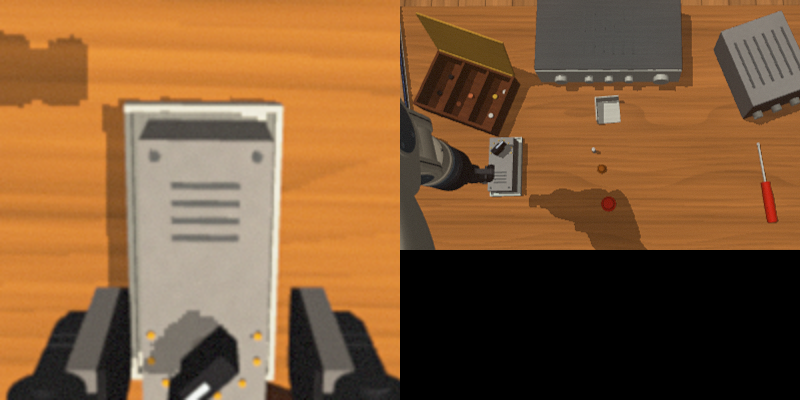

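The nose now points lower-left, towards +x/-y. The bystanders look undisturbed, and the box sits flat. I'll measure the pointer line angle to confirm.

```bash
python3 - <<'E'
from h import *
c=np.load("c_w7.npy",allow_pickle=True).item();im=cv2.imread("pics/w7w.png");hsv=cv2.cvtColor(im,cv2.COLOR_BGR2HSV)
m=((hsv[...,1]<40)&(hsv[...,2]>205)).astype(np.uint8);k=np.zeros_like(m);k[285:320,295:335]=m[285:320,295:335]
n,l,st,ce=cv2.connectedComponentsWithStats(k);i=1+np.argmax(st[1:,4]);print(st[i],ce[i])
pts=np.argwhere(l==i)[:,::-1]
P=np.array([ray(c,p,.089)[:2] for p in pts],np.float32);d=cv2.fitLine(P,cv2.DIST_L2,0,.01,.01).ravel();print(d,np.degrees(np.arctan2(d[1],d[0])))
e0,e1=P[P[:,0].argmin()],P[P[:,0].argmax()];print(e0,e1)
print("axis-to-line-end",np.degrees(np.arctan2(*(e1-np.array([.5883,.2423]))[::-1])))
E
```

```text
[305 292  19  18  75] [313.68   300.7467]
[ 0.7355 -0.6776  0.5953  0.2361] -42.654346
[0.5868 0.2429] [0.6034 0.2289]
axis-to-line-end -41.47933333488615
```

The pointer is at -42.7°, against -43.7° expected for the sixth position (the fifth would be -13.7°). Handing in.

```bash
python3 -c "
from bench import ticket
print(ticket.job_done())"
```

```text
the job is handed in; nothing more can be done
None
```

The selector box is flat in the tray and released, its knob is in the sixth position, and the job is handed in at about 22 s with no verdict returned; my first grasp closed on the box's lid, and touching the lid again to recalibrate pressed it with up to 47 N at the wrist.

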